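Set the iris lever of the sample viewer and switch on its lamp

TASK

On the blue sample viewer, push the iris lever around its scale until its pointer lines up with the arrow-shaped steel set marker on the rim, and leave it there. Then press the lamp button in the corner all the way down and let it come back up. Leave the set marker, the dish on the glass window and the other lab things where they are.

Things in the scene. Friction and masses are not known exactly. Their poses are not given: they have to be found in the camera images.
- viewer: Sample viewer: blue box, 260 mm (its x) by 320 mm (its y) by 70 mm tall, fixed to the bench. Origin at the centre of its underside; its -x side (with the lever and scale) faces roughly towards the robot, its z is up. On its flat top is a white scale disc of 122 mm radius (2 mm thick), on that the black iris ring (68 mm radius, top 10 mm above the box top), and in its middle a fixed glass window (50 mm radius, top 14 mm above the box top).
- ring_axis (a point): The vertical axis about which both the iris ring and the set marker turn, at the height of the box top (20 mm towards +x from the viewer's centre).
- iris (a joint): Angle of the iris ring with its lever, rad, from -1.25 to 1.25; 0 when the lever points along the viewer's -x, growing counterclockwise seen from above. It stays where it is left: it has friction only, and moves with about 3 N pushed sideways at the pin. It starts at -1.1 to -0.7, always clear of the marker and below the marker's angle, so it has to be pushed counterclockwise (from the viewer's +y side towards its -y side).
- lever_pin (a point): Top centre of the upright round black pin on the iris lever, 12 mm in diameter, 85 mm from the ring axis, its top 40 mm above the box top. The lever arm below it is a flat black bar 10 mm wide that lies 4 to 10 mm above the box top and ends in a pointer. Push the pin sideways anywhere from 12 to 40 mm above the box top.
- pointer_tip (a point): Tip of the lever's black pointer, 109 mm from the ring axis, 8 mm above the box top. Its x axis lies along the lever.
- marker (a joint): Angle of the set marker, rad, same zero and direction as joint iris: the lever is set when the two are equal. It starts at -0.35 to 0.8. It is clamped (about 15 N would shift it) and must stay.
- marker_tip (a point): Inner point of the dark steel set marker, an arrow-shaped block clamped on the rim of the scale disc, 22 mm wide, 2 to 12 mm above the box top, pointing inward from 142 to 111 mm from the ring axis. Its x axis points along the radius through the marker.
- lamp (a joint): Travel of the lamp button, m: 0 up, 0.006 fully down. A spring returns it; fully down takes 5 N.
- lamp_top (a point): Centre of the top face of the round grey lamp button, 26 mm in diameter, in a black housing in the corner of the box top at the viewer's -x, +y side. It is pressed straight down.
- dish: Flat covered dish, 86 mm in diameter and 15 mm tall, standing loose on the glass window (its top 29 mm above the box top). Origin at the centre of its underside.
- jar: Capped specimen jar, 60 mm in diameter, 70 mm tall, loose on the bench. Origin at the centre of its underside.
- bottle: White capped bottle, 64 mm in diameter, 150 mm tall, loose on the bench. Origin at the centre of its underside.
- rack: Grey tube rack with capped tubes, 70 by 160 mm and 98 mm tall with the tubes, loose on the bench. Origin at the centre of its underside.

How it is judged (in metres and radians):
On the way, in this order (a step that is already met when the one before it is completed fails the run):
1. the pointer stands still in line with the set marker (angle between the x axis of pointer_tip and the x axis of marker_tip, either way round below 0.06 rad and velocity of joint iris between -0.05 and 0.05 rad/s), for 0.3 s.
2. the lamp button is pressed down (value of joint lamp above 0.0045 m), for 0.05 s.
At the end, for the whole second after the job is handed in: Pointer at rest within 0.06 rad (6 mm at its tip) of the set marker; lamp button pressed after that (4.5 of 6 mm) and up again (under 2 mm); set marker within 5 mm of its start, dish within 10 mm, jar, bottle and rack within 20 mm (all of step 1 and value of joint lamp below 0.002 m and distance of marker_tip from where it was at the start of the episode below 0.005 m and distance of dish from where it was at the start of the episode below 0.01 m and distance of each of jar, bottle, rack from where it was at the start of the episode below 0.02 m); the robot touches nothing.
It fails at once if the set marker is shifted by 5 mm or more (distance of marker_tip from where it was at the start of the episode above 0.005 m).
It fails at once if the dish on the glass window is lifted, carried or shifted by 10 mm or more (distance of dish from where it was at the start of the episode above 0.01 m).
It fails at once if the specimen jar is lifted, carried or shifted by 20 mm or more (distance of jar from where it was at the start of the episode above 0.02 m).
It fails at once if the bottle is lifted, carried or shifted by 20 mm or more (distance of bottle from where it was at the start of the episode above 0.02 m).
It fails at once if the tube rack is lifted, carried or shifted by 20 mm or more (distance of rack from where it was at the start of the episode above 0.02 m).
It also fails if it takes over 51 s, if anything falls off the work surface, if the arm or the gripper's body presses on something with over 40 N, if the wrist force passes 120 N, or if a joint passes its speed limit or range.

ROBOT

A 6-joint arm with a two-finger parallel gripper is mounted at the origin on the work surface. World frame = base frame: x ahead of the robot, y to its left, z up, the work surface at z = 0. Lengths are in mm, angles in degrees, forces in N, time in s.
With the tool pointing down it reaches from about 350 to 850 mm from the base axis. Payload 8.1 kg.
Tool frame: the origin (TCP) lies at the very end of the fingers, on their centre line; the grasp point (between the pads) lies 19 mm behind it (r.grip_depth is the distance from the TCP to the grasp point, in mm); z points along the fingers, y is the direction in which the jaws open and shut (so a half turn about z gives the same grasp; the last joint's range is limited). The gripper opens to 85 mm and grips with 20 to 120 N. Pads are 22 mm wide; open, the fingers measure 114 mm over their backs; the gripper's body (76 mm by 85 mm) begins 54 mm behind the grasp point. The pads swing forward as they close: fully open they stand 13 mm farther back than shut.
Start: joints at [-74.966, 7.471, 85.268, -0, 87.261, -4.893], TCP at [204.518, -564.072, 231.292] pointing down, gripper open.
Joint ranges: [-169.43, 169.43], [-51.17, 129.36], [1.28, 143.12], [-76.62, 256.62], [0, 156.53], [-152.29, 152.29]. Speed limits (degrees/s): [136.94, 136.94, 159.86, 180, 180, 180].

INTERFACE

Orientations are given as [roll, pitch, yaw] about the fixed x, y, z axes, in that order (R = Rz(yaw) Ry(pitch) Rx(roll)).
In Python, from bench import status, viewer, hand_in, r gives the robot as it stands.
- The arm moves only by the shell command python3 -m crank 'ROWS' [OPENING] [FORCE]. ROWS is a JSON object of lists of equal length, an entry for each row: "slide": the shift along the tool's x, y, z in m, a list of three; "twist": the turn about the tool's z in rad. A call has 1 to 8 rows; each row shifts and turns the commanded pose from where the row before left it, along the tool's axes as they then stand; what a row does not reach is not made up. A row lasts 1/10 s, in which the tool goes at most 50 mm and 8.59 degrees, less where a joint would pass 70% of its speed; a pose out of reach is approached as far as the arm can. A call with a gripper value outside its range is refused whole. OPENING is the closure, from 0 (fully open) to 1 (shut), set as the call begins (- or left out, the last holds). The fingers move at their own pace and stop on an object; FORCE is the grip in N (left out, the last holds). Time passes only in rows, so rows that do not move let the fingers close. It gives the time, the measured TCP pose, the force and the opening at its end, in the units of the state.
- status.sense(): the state, without advancing time (a new reading comes with each control period).
- viewer.snapshot(name): name is "side" or "top" or "wrist"; returns a dict with "img" (384x512x3 uint8, red, green, blue), "fx", "fy", "cx", "cy" (pixels), "k1" (the pictures are not rectified: a ray, as slopes to the right and down, at radius r is drawn at 1 + k1 r^2 times it, then the intrinsics apply), "R" (3x3) and "t" (3): a world point X has camera coordinates R X + t; the wrist camera has in their place "hand_eye" (4x4, takes a point from camera to tool coordinates, whose origin is the TCP and whose axes are the flange's). Camera axes: x right, y down, z forward; pixel columns grow to the right and rows downward; lengths in mm; the calibration is good to about 2 mm. A picture is of the moment at which its call begins: read the wrist's pose just before it. There is no depth.
- hand_in(): hands the job in, once; it reports no verdict.
The state is a dict: "time": time; "joint_pos": joint angles; "qd": joint speeds; "joint_efforts": joint torques, N m; "tool_pos": TCP position; "tcp_rot": TCP orientation; "ft_force": force on the tool from outside, world axes, zero at the start; "wrist_torque": the same for the moment, N m; "finger_gap": finger opening in mm.
Only numpy, scipy, OpenCV 4.12 (cv2) and the standard library are available. Lean on these libraries where they do the work, as an engineer would, in place of code of your own. Each camera call takes 0.05 s, during which the arm holds its last target.

## Working session

There is one attempt and no reset: what is moved stays moved. The work goes in short steps, Python scripts to look and compute and a shell command to move; the robot and the scene stay as the last step left them, time stands still between calls to the robot, and variables do not carry over. Pictures are saved under pics/ and viewed, and the job is handed in when it is done.

```bash
ls; mkdir -p pics
python3 - <<'E'
from bench import status, viewer, r
import cv2,json,pickle
print(status.sense())
for n in("side","top","wrist"):
    s=viewer.snapshot(n); cv2.imwrite(f"pics/{n}0.png",s["img"][:,:,::-1]); pickle.dump(s,open(f"{n}0.pkl","wb"))
    print(n,{k:v for k,v in s.items() if k!="img"})
E
```

```text
pics
{'time': 0.0, 'joint_pos': array([-7.49674642e+01,  7.51363076e+00,  8.53307189e+01, -1.03917658e-03,
        8.72628213e+01, -4.89224660e+00]), 'qd': array([-0.02787435, -0.03291717,  0.10749404, -0.0132099 , -0.0342631 ,
        0.00689881]), 'joint_efforts': array([-2.75831462e-04, -5.69391882e+01, -5.00556064e+01, -2.69573111e-04,
        1.43136547e-02, -2.51803527e-05]), 'tool_pos': array([ 204.34701535, -563.52702918,  230.2460533 ]), 'tcp_rot': array([-1.79893131e+02, -8.10564759e-03,  1.99248255e+01]), 'ft_force': array([-0.40550481, -1.44845403,  0.0266312 ]), 'wrist_torque': array([-0.02109903,  0.01884769, -0.00104688]), 'finger_gap': 85.8098710042407}
side {'fx': 411.11119778969766, 'fy': 411.11119778969766, 'cx': 251.4576394245572, 'cy': 195.48285634824782, 'k1': -0.056289343700690435, 'R': array([[ 0.97110675, -0.23843058,  0.01012643],
       [-0.17195906, -0.72853563, -0.66307309],
       [ 0.16547437,  0.64217342, -0.74848616]]), 't': array([-581.74716039,  193.16239784, 1018.84482307])}
top {'fx': 407.0933971429868, 'fy': 407.0933971429868, 'cx': 258.4642321981592, 'cy': 188.64838148698956, 'k1': -0.14243810962299175, 'R': array([[ 6.54018070e-04, -9.99999758e-01, -2.35346727e-04],
       [-9.84219497e-01, -6.02052668e-04, -1.76950894e-01],
       [ 1.76950710e-01,  3.47361920e-04, -9.84219653e-01]]), 't': array([  49.15433821,  616.46659582, 1018.46499763])}
wrist {'fx': 313.2954218352452, 'fy': 313.2954218352452, 'cx': 253.38293121882083, 'cy': 191.10959360242862, 'k1': -0.03353851715017952, 'hand_eye': array([[-8.13720025e-04, -9.46398205e-01, -3.23001200e-01,
         8.34620798e+01],
       [ 9.99999653e-01, -8.26863708e-04, -9.65241445e-05,
        -2.68386684e-01],
       [-1.75727693e-04, -3.23001167e-01,  9.46398550e-01,
        -1.42928291e+02],
       [ 0.00000000e+00,  0.00000000e+00,  0.00000000e+00,
         1.00000000e+00]])}
```

View pics/top0.png

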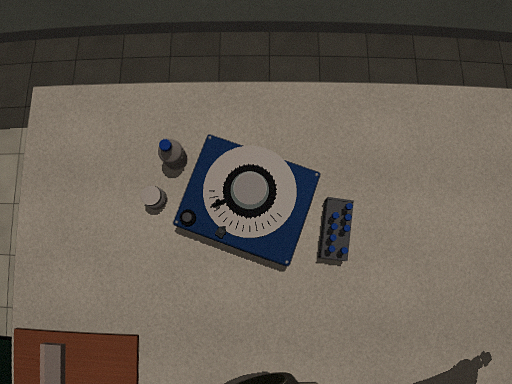

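View pics/side0.png

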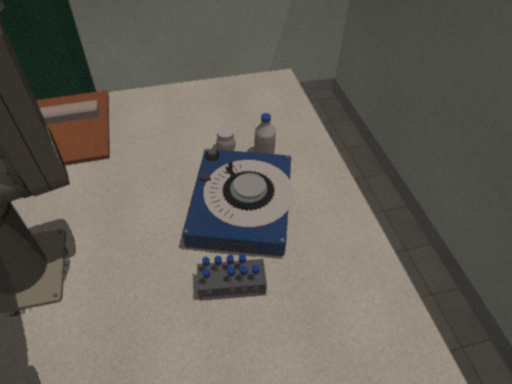

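Top view: the viewer box is centred near (248,200), with the lamp at (187,217), the pin near (217,204) and the marker at (221,232). I'll zoom in.

Run:
```python
import cv2
a=cv2.imread("pics/top0.png")[125:275,165:330]
cv2.imwrite("pics/topz.png",cv2.resize(cv2.convertScaleAbs(a,alpha=1.6),None,fx=4,fy=4,interpolation=cv2.INTER_CUBIC)[:600])
a=cv2.imread("pics/side0.png")[125:265,175:315]
cv2.imwrite("pics/sidez.png",cv2.resize(cv2.convertScaleAbs(a,alpha=1.6),None,fx=4,fy=4,interpolation=cv2.INTER_CUBIC))
```

```text
(no output)
```

View pics/topz.png

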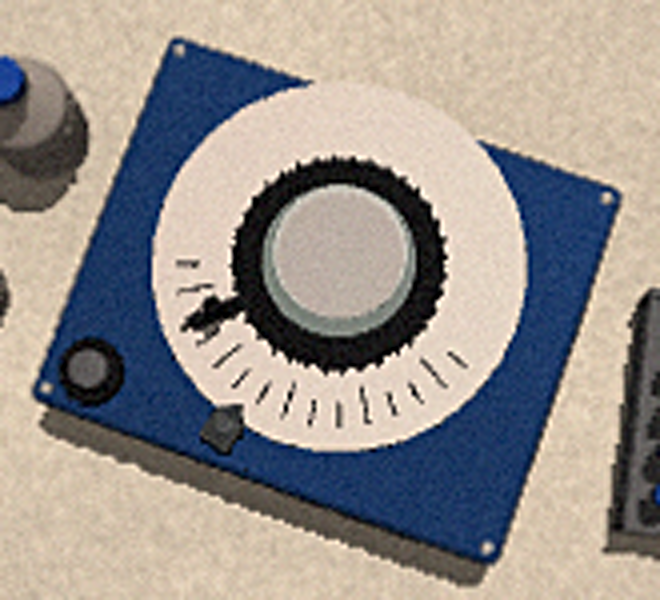

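View pics/sidez.png

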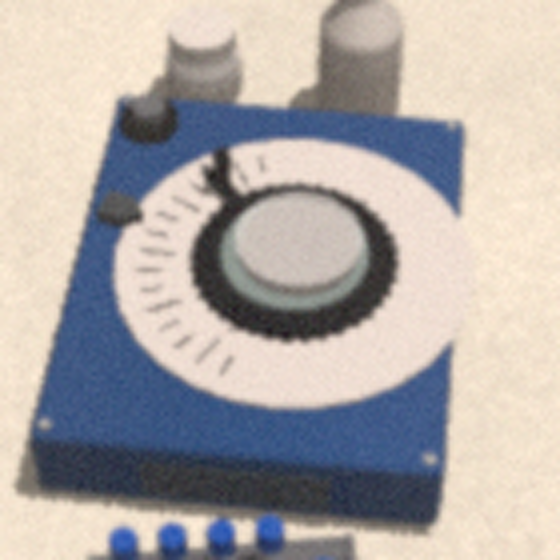

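```bash
cat > h.py <<'E'
import numpy as np,cv2,pickle
from scipy.optimize import least_squares
def proj(s,X):
    X=np.atleast_2d(X); c=X@np.array(s["R"]).T+s["t"]; p=c[:,:2]/c[:,2:]
    p=p*(1+s["k1"]*(p**2).sum(1,keepdims=True)); return p*[s["fx"],s["fy"]]+[s["cx"],s["cy"]]
def back(s,uv,z):
    d=np.array([s["k1"],0,0,0]); p0=(np.array(uv)-[s["cx"],s["cy"]])/[s["fx"],s["fy"]]
    p=p0.copy()
    for _ in range(30): p=p0/(1+s["k1"]*(p@p))
    R=np.array(s["R"]); o=-R.T@s["t"]; v=R.T@np.array([*p,1]); return o+v*(z-o[2])/v[2]
def wristcam(s,st):
    from scipy.spatial.transform import Rotation as Ro
    T=np.eye(4);T[:3,:3]=Ro.from_euler("xyz",st["tcp_rot"],degrees=True).as_matrix();T[:3,3]=st["tool_pos"]
    C=np.linalg.inv(T@s["hand_eye"]); s=dict(s);s["R"]=C[:3,:3];s["t"]=C[:3,3];return s
E
python3 - <<'E'
from h import *
s=pickle.load(open("top0.pkl","rb")); q=pickle.load(open("side0.pkl","rb"))
f=lambda u,v:np.array([165+(u+.5)/4-.5,125+(v+.5)/4-.5]); g=lambda u,v:np.array([175+(u+.5)/4-.5,125+(v+.5)/4-.5])
t=np.array([back(s,f(*p),70) for p in[(175,38),(622,190),(494,562),(34,400)]])
print(t.round(1),np.linalg.norm(np.diff(t[[0,1,2,3,0]],axis=0),axis=1))
sd=np.array([back(q,g(*p),70) for p in[(118,98),(466,122),(30,440),(440,470)]]);print("side",sd.round(1))
loc=np.array([[130,160],[130,-160],[-130,-160],[-130,160]])
def res(x,c=t):
    a=x[2];R=np.array([[np.cos(a),-np.sin(a)],[np.sin(a),np.cos(a)]]);return (loc@R.T+x[:2]-c[:,:2]).ravel()
a=least_squares(res,[600,0,-.3]);print(a.x,a.fun.round(1))
# side order: lamp corner (-,+), (+,+), (-,-), (+,-)
b=least_squares(lambda x:res(x,sd[[1,3,2,0]]),[600,0,-.3]);print(b.x,b.fun.round(1))
x=a.x;A=x[:2]+20*np.array([np.cos(x[2]),np.sin(x[2])]);print("axis",A)
def ang(P):
    d=P[:2]-A;return (np.arctan2(d[1],d[0])-x[2]-np.pi)%(2*np.pi)-(2*np.pi if (np.arctan2(d[1],d[0])-x[2]-np.pi)%(2*np.pi)>np.pi else 0),np.hypot(*d)
for n,p,z in[("disc c",(340,266),72),("dish",(341,253),99),("ptr",(184,330),78),("pin",(207,310),100),("mtip",(240,405),80),("mback",(218,448),80),("lamp",(90,368),85)]:
    P=back(s,f(*p),z);print(n,P.round(1),ang(P))
print("lamp side",back(q,g(150,105),85), "pin side",back(q,g(220,152),110))
E
```

```text
[[ 761.9  183.7   70. ]
 [ 657.9 -112.5   70. ]
 [ 417.3  -25.6   70. ]
 [ 519.4  269.5   70. ]] [313.88982834 255.85419967 312.21977294 257.27522414]
side [[ 518.9  268.8   70. ]
 [ 764.1  184.5   70. ]
 [ 414.3  -29.4   70. ]
 [ 654.9 -109.7   70. ]]
[ 5.89136602e+02  7.87807004e+01 -3.38464513e-01] [ 3.   2.8  0.7 -2.8 -3.9 -3.4  0.3  3.4]
[ 5.88043418e+02  7.85354239e+01 -3.38542223e-01] [-0.3  1.8  2.6 -5.8 -2.   0.2 -0.3  3.8]
axis [608.00191464  72.13991811]
disc c [606.8  72.4  72. ] (np.float64(0.08301763056597178), np.float64(1.2008976918156988))
dish [610.5  71.2  99. ] (np.float64(3.135083790385686), np.float64(2.6487475930238857))
ptr [564.1 172.2  78. ] (np.float64(-0.8186473670615886), np.float64(109.25929252030463))
pin [573.9 155.3 100. ] (np.float64(-0.8427630493278757), np.float64(89.90809166530227))
mtip [515.9 135.4  80. ] (np.float64(-0.2630223138687118), np.float64(111.73340769831883))
mback [488.6 149.   80. ] (np.float64(-0.23315183298380937), np.float64(141.9911977975398))
lamp [538.6 230.9  85. ] (np.float64(-0.82045268415626), np.float64(173.2968794041904))
lamp side [538.74344196 239.25278961  85.        ] pin side [573.79487595 153.63163885 110.        ]
```

Top and side views agree: the axis is at about (608,72), iris about -0.82, marker about -0.25, and the radii match the given sizes. Next I'll close the gripper, turn so the camera faces inward along the lever (yaw about 113.6°), and move over the start of the push.

```bash
python3 -m crank '{"slide":[[0,0,0],[0,0,0],[0,0,0],[0,0,0],[0,0,0],[0,0,0],[0,0,0],[0,0,0]],"twist":[-0.148,-0.148,-0.148,-0.148,-0.148,-0.148,-0.148,-0.148]}' 1 40
python3 -m crank '{"slide":[[0,0,0],[0,0,0],[0,0,0],[0.01,0.013,0],[0.02,0.026,0]],"twist":[-0.148,-0.148,-0.148,0,0]}'
```

```text
time: 0.95
tool_pos: [204.5, -563.8, 230.8]
tcp_rot: [-180.0, -0.0, 88.1]
ft_force: [0.4, -0.6, 0.0]
finger_gap: 0.1
time: 1.45
tool_pos: [227.7, -521.5, 230.6]
tcp_rot: [-180.0, -0.0, 113.1]
ft_force: [0.1, 0.5, 0.3]
finger_gap: 0.3
```

```bash
python3 -m crank '{"slide":[[0.025,0.0325,0],[0.025,0.0325,0],[0.025,0.0325,0],[0.025,0.0325,0],[0.025,0.0325,0],[0.025,0.0325,0],[0.025,0.0325,0],[0.025,0.0325,0]],"twist":[0,0,0,0,0,0,0,0]}'
python3 -m crank '{"slide":[[0.025,0.0325,0],[0.025,0.0325,0],[0.025,0.0325,0],[0.025,0.0325,0],[0.025,0.0325,0],[0.025,0.0325,0],[0.025,0.0325,0],[0.025,0.0325,0]],"twist":[0,0,0,0,0,0,0,0]}'
python3 -m crank '{"slide":[[0.025,0.0325,0],[0.02,0.026,0],[0.01,0.013,0],[0.005,0.01,0],[0,0,0],[0,0,0]],"twist":[0,0,0,0,0,0]}'
cat > look.py <<'E'
import sys
from h import *
from bench import status,viewer
st=status.sense(); s=viewer.snapshot("wrist"); n=sys.argv[1]
pickle.dump((s,st),open(n+".pkl","wb"))
cv2.imwrite(f"pics/{n}.png",cv2.resize(cv2.convertScaleAbs(s["img"][:,:,::-1],alpha=1.7),None,fx=1.5,fy=1.5,interpolation=cv2.INTER_CUBIC))
print(st["time"],st["tool_pos"],st["tcp_rot"],st["ft_force"])
E
python3 look.py w1
```

```text
time: 2.25
tool_pos: [389.1, -233.3, 231.2]
tcp_rot: [180.0, 0.0, 113.2]
ft_force: [1.1, -0.9, -0.0]
finger_gap: -0.3
time: 3.05
tool_pos: [549.3, 53.1, 231.0]
tcp_rot: [-180.0, 0.0, 113.2]
ft_force: [0.5, -0.5, 0.7]
finger_gap: -0.1
time: 3.65
tool_pos: [599.9, 137.9, 231.0]
tcp_rot: [-180.0, 0.0, 113.2]
ft_force: [-0.4, -0.2, 1.0]
finger_gap: -0.1
3.65 [599.90739909 137.9340863  231.02770571] [-1.79953687e+02  1.09344710e-02  1.13187405e+02] [-0.41382874 -0.19418944  1.02218318]
```

View pics/w1.png

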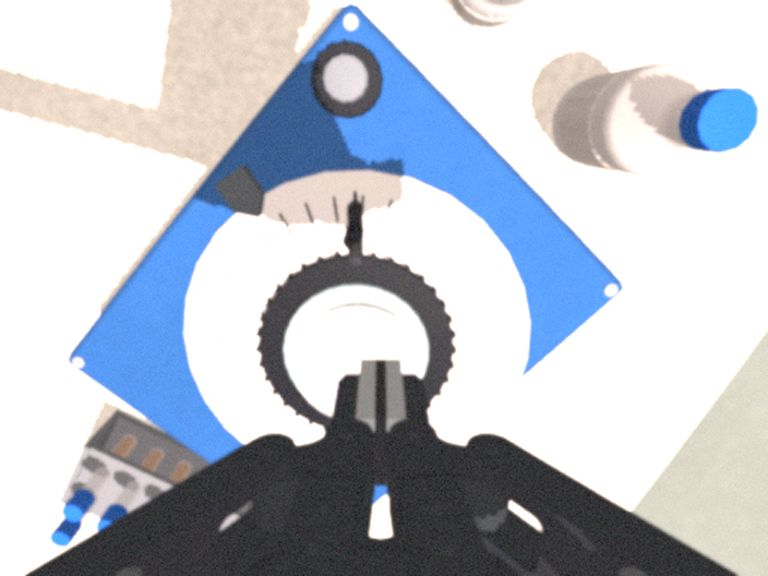

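The wrist view shows the lamp at (346,77), pointer tip at (356,193), marker tip at (262,213) and ring centre near (357,340), in display pixels.

```bash
cat > m.py <<'E'
from h import *
def load(n):
    s,st=pickle.load(open(n+".pkl","rb"));return wristcam(s,st)
f=lambda u,v:np.array([(u+.5)/1.5-.5,(v+.5)/1.5-.5])
A=np.array([608.,72.1]);YAW=-.3385
def pol(P,A=A):
    d=P[:2]-A;a=np.arctan2(d[1],d[0])-YAW-np.pi
    return np.array([(a+np.pi)%(2*np.pi)-np.pi,np.hypot(*d)]).round(3)
E
python3 - <<'E'
from m import *
s=load("w1")
for n,p,z in[("lamp",(346,77),88),("ptr",(356,192),78),("mtip",(262,214),81),("mbackL",(217,186),82),("mbackR",(239,166),82),("scr lamp",(351,21),71),("scr +y+x",(612,290),71),("scr--",(78,362),71)]:
    P=back(s,f(*p),z);print(n,P.round(1),pol(P))
# ring circle: left 259 right 454 top 254
print([back(s,f(*p),79).round(1) for p in[(260,345),(454,345),(356,254)]])
# disc left/right edges
for p in [(185,325),(530,325)]: print("disc",back(s,f(*p),72).round(1),pol(back(s,f(*p),72)))
g=np.array([608+0,72.1,99]);print(proj(s,g)*1.5)
E
```

```text
lamp [538.9 231.8  88. ] [ -0.824 174.033]
ptr [568.4 173.3  78. ] [ -0.859 108.682]
mtip [519.2 138.   81. ] [ -0.3   110.556]
mbackL [488.2 143.8  82. ] [ -0.201 139.626]
mbackR [497.1 160.6  82. ] [ -0.335 141.896]
scr lamp [528.6 261.8  71. ] [ -0.836 205.64 ]
scr +y+x [755.3 180.2  71. ] [ -2.17  182.735]
scr-- [427. -21.  71.] [  0.814 203.562]
[array([546.6,  50. ,  79. ]), array([670.5, 103. ,  79. ]), array([583.4, 136.6,  79. ])]
disc [492.5  39.9  72. ] [  0.611 119.869]
disc [715.2 135.2  72. ] [ -2.272 124.406]
[[351.87932424 363.53666767]]
```

Run:
```python
import cv2
a=pickle=None
import pickle
s,_=pickle.load(open("w1.pkl","rb"))
i=s["img"][100:180,130:290,::-1]
cv2.imwrite("pics/w1z.png",cv2.resize(i,None,fx=5,fy=5,interpolation=cv2.INTER_CUBIC))
```

```text
(no output)
```

View pics/w1z.png

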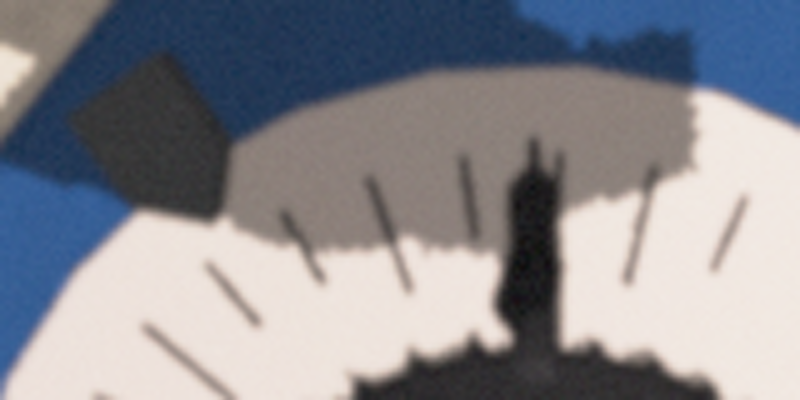

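```bash
python3 -m crank '{"slide":[[0.0115,0.0075,0.005],[0.0115,0.0075,0.015],[0,0,0.03],[0,0,0.03],[0,0,0.03],[0,0,0.02],[0,0,0.011],[0,0,0]],"twist":[0,0,0,0,0,0,0,0]}'; python3 look.py w2
```

```text
time: 4.5
tool_pos: [603.0, 165.9, 87.4]
tcp_rot: [-179.8, -0.1, 113.2]
ft_force: [-0.6, 0.1, 0.1]
finger_gap: -0.1
4.5 [602.975783   165.92600271  87.36997312] [-1.79753201e+02 -6.25046895e-02  1.13219958e+02] [-0.62602668  0.1391047   0.0877338 ]
```

View pics/w2.png

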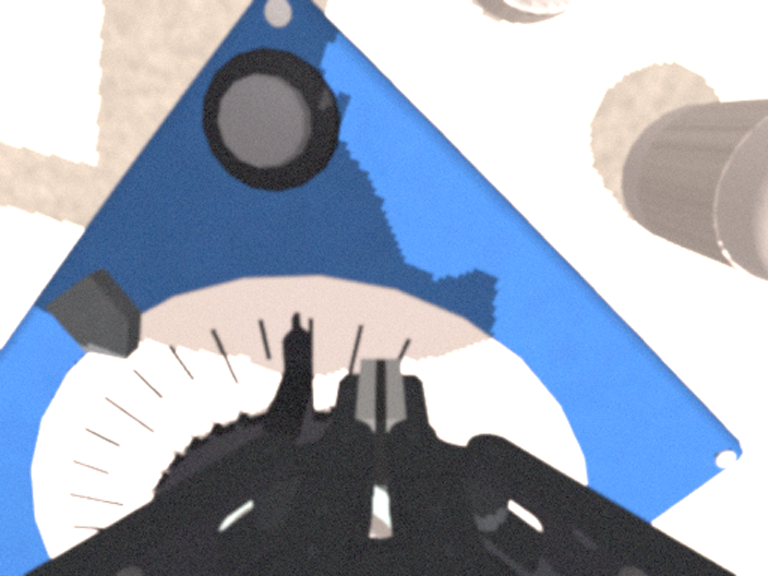

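```bash
python3 -m crank '{"slide":[[0.0015,-0.0045,-0.001],[0.0015,-0.0045,0],[0.0015,-0.0045,0],[0.0015,-0.0045,0],[0.0015,-0.0045,0],[0.0015,-0.0045,0],[0.0015,-0.0045,0],[0,0,0]],"twist":[-0.05,-0.05,-0.05,-0.05,-0.05,-0.05,-0.05,0]}'; python3 look.py w3
```

```text
time: 5.35
tool_pos: [574.0, 158.7, 93.5]
tcp_rot: [179.8, 0.1, 133.3]
ft_force: [0.6, 2.2, -0.1]
finger_gap: -0.2
5.35 [573.95729033 158.71957252  93.46138206] [1.79803745e+02 9.38417052e-02 1.33306877e+02] [ 0.63366995  2.19773292 -0.13993933]
```

View pics/w3.png

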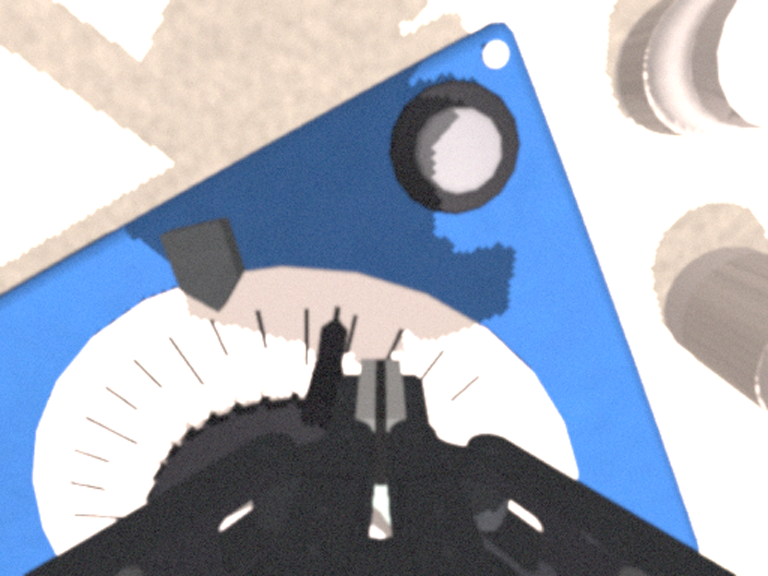

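```bash
cat >> m.py <<'E'
def meas(n,ptr,mt,mb1=None,mb2=None):
    s=load(n)
    P=back(s,f(*ptr),78);M=back(s,f(*mt),81)
    # axis from the wrist frame: shift A so radii are 109 and 111
    g=least_squares(lambda a:[np.hypot(*(P[:2]-a))-109,np.hypot(*(M[:2]-a))-111],A).x
    print(n,P.round(1),M.round(1),pol(P),pol(M),"axis",g.round(1),pol(P,g),pol(M,g),"diff",pol(M,g)[0]-pol(P,g)[0])
E
python3 - <<'E'
from m import *
meas("w1",(355.5,191),(259.8,215.3))
meas("w2",(297,314),(126,357))
meas("w3",(337,308),(219,310))
E
```

```text
w1 [567.8 173.7  78. ] [518.2 136.6  81. ] [ -0.856 109.291] [ -0.285 110.596] axis [609.   72.8] [ -0.845 109.   ] [ -0.274 111.   ] diff 0.571
w2 [567.8 174.2  78. ] [516.9 135.5  81. ] [ -0.857 109.751] [ -0.269 110.983] axis [608.8  73.2] [ -0.847 109.   ] [ -0.257 111.   ] diff 0.59
w3 [548.1 163.7  78. ] [517.3 135.3  81. ] [ -0.653 109.408] [ -0.271 110.524] axis [609.7  73.7] [ -0.632 109.   ] [ -0.25 111.  ] diff 0.382
```

The pointer has moved about 0.2 rad, with about 0.38 left. I'll push another 0.3.

```bash
python3 -m crank '{"slide":[[0.0015,-0.0045,0.001],[0.0015,-0.0045,0],[0.0015,-0.0045,0],[0.0015,-0.0045,0],[0.0015,-0.0045,0],[0.0015,-0.0045,0],[0,0,0],[0,0,0]],"twist":[-0.05,-0.05,-0.05,-0.05,-0.05,-0.05,0,0]}'; python3 look.py w4
```

```text
time: 6.2
tool_pos: [549.7, 143.3, 91.4]
tcp_rot: [179.9, 0.1, 150.3]
ft_force: [1.4, 1.7, 2.4]
finger_gap: -0.4
6.2 [549.67304463 143.34853621  91.3765429 ] [1.79921098e+02 8.97369762e-02 1.50312480e+02] [1.4035561  1.67706345 2.42491766]
```

View pics/w4.png

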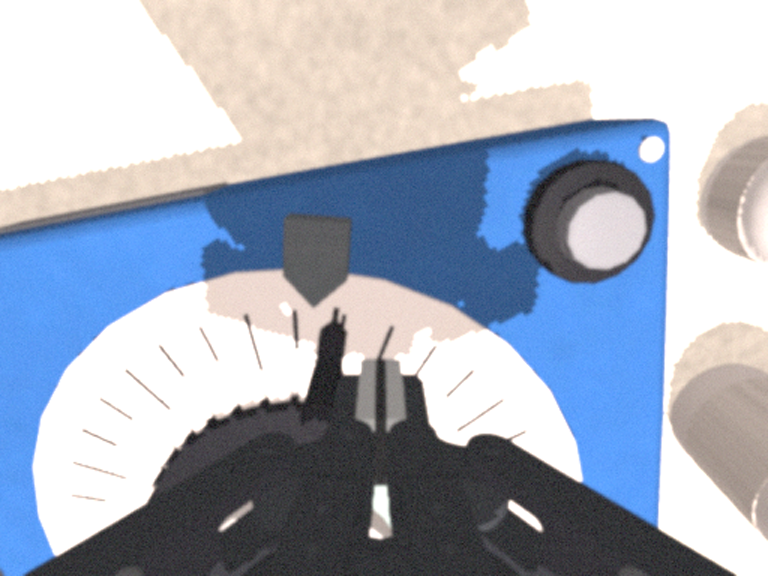

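Run:
```python
from m import *
meas("w4",(337,309),(315,306))
s=load("w4")
a=[back(s,f(*p),82)[:2] for p in[(286,216),(349,218),(315,306)]]
print(a, "marker own dir", pol(np.r_[608+ (a[0]+a[1]-2*a[2])/2 - [608,0]+A-0,0]) if 0 else pol(np.r_[A+(a[0]+a[1])/2-a[2],0]))
```

```text
w4 [523.3 140.9  78. ] [517.6 135.6  81. ] [ -0.343 109.084] [ -0.274 110.444] axis [613.5  79.6] [ -0.258 109.   ] [ -0.19 111.  ] diff 0.068
[array([486.05048907, 144.53617882]), array([496.83747093, 162.02878336]), array([517.37572292, 135.92795058])] marker own dir [-0.251 31.203]
```

0.068 rad left, so a small final push.

```bash
python3 -m crank '{"slide":[[0.0007,-0.002,0],[0.0007,-0.002,0],[0.0007,-0.002,0],[0,0,0],[0,0,0],[0,0,0],[0,0,0]],"twist":[-0.0225,-0.0225,-0.0225,0,0,0,0]}'; python3 look.py w5
```

```text
time: 6.95
tool_pos: [543.6, 138.6, 90.0]
tcp_rot: [-180.0, -0.0, 154.3]
ft_force: [0.6, 1.1, 0.4]
finger_gap: 0.4
6.95 [543.62948098 138.57721992  89.95251244] [-1.79962360e+02 -3.80141183e-02  1.54300334e+02] [0.59383736 1.0899232  0.39987817]
```

View pics/w5.png

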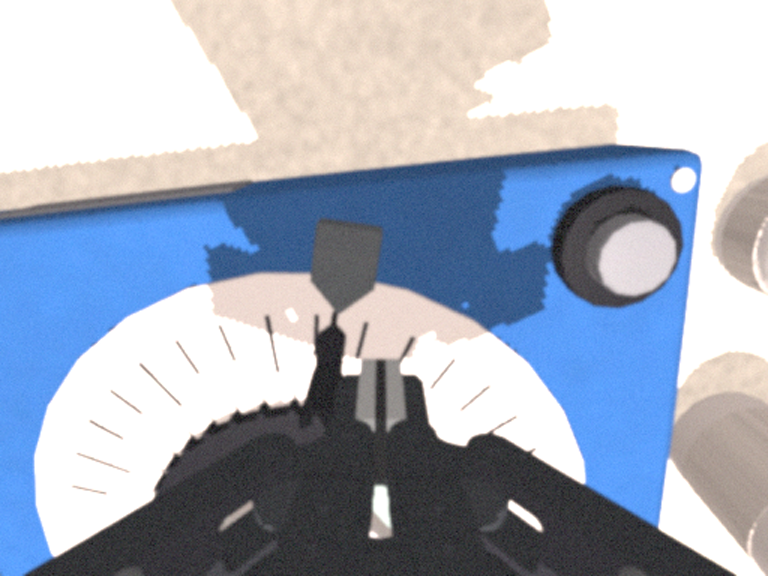

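The pointer tip (335,313) meets the marker tip (337,312), so they're aligned. Next: back off, rise, and go over the lamp.

```bash
python3 -m crank '{"slide":[[0,0.004,0],[0,0.008,0],[0,0.01,0],[0,0,-0.02],[0,0,-0.04],[0,0,-0.04],[0,0,-0.01],[0,0,0]],"twist":[0,0,0,0,0,0,0,0]}'; python3 look.py w6
```

```text
time: 7.8
tool_pos: [555.3, 159.5, 203.1]
tcp_rot: [179.8, 0.2, 154.3]
ft_force: [-0.1, 0.1, -0.1]
finger_gap: 0.1
7.8 [555.2815114  159.53939883 203.0728922 ] [179.82503896   0.22790388 154.34203346] [-0.09249518  0.14751812 -0.09778876]
```

View pics/w6.png

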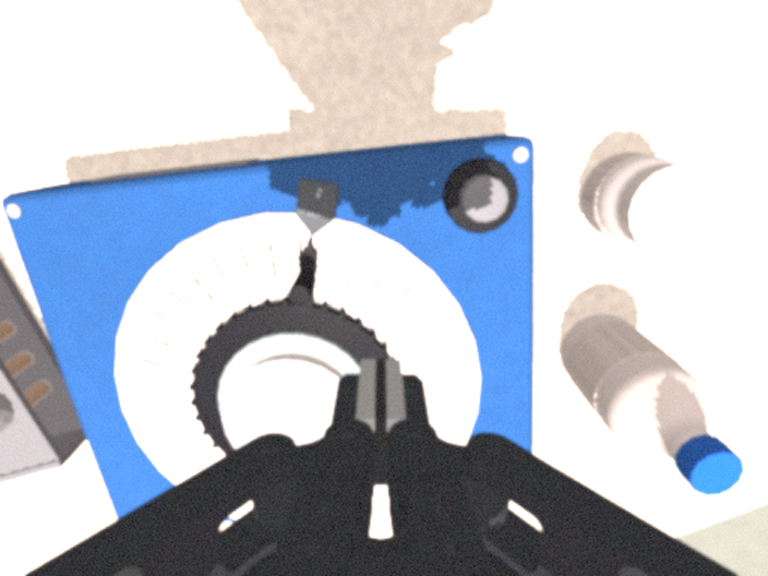

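Run:
```python
from m import *
meas("w5",(335,313),(337,312));meas("w6",(309,238),(311,233))
o=[(load(n),f(*p)) for n,p in[("w1",(346,77)),("w2",(265,120)),("w3",(462,150)),("w4",(606,230)),("w5",(637,255)),("w6",(484,197))]]
g=least_squares(lambda X:np.concatenate([(proj(s,X)[0]-p) for s,p in o]),[539,231,88]);print(g.x,g.fun.round(1))
t=np.radians(154.3);ex=np.array([np.cos(t),np.sin(t)]);ey=np.array([np.sin(t),-np.cos(t)])
d=g.x[:2]-[555.3,159.5];print(d,d@ex,d@ey)
```

```text
w5 [518.1 133.2  78. ] [517.1 134.9  81. ] [ -0.259 108.713] [ -0.266 110.438] axis [575.1  40.3] [ -0.682 109.055] [ -0.682 110.945] diff 0.0
w6 [518.2 132.   78. ] [515.7 135.1  81. ] [ -0.25  107.908] [ -0.261 111.754] axis [625.7 150.5] [  0.509 109.   ] [  0.477 111.   ] diff -0.03200000000000003
[539.07360291 231.76976524  89.09659811] [ 0.1  0.  -0.2 -0.3 -0.5 -0.5 -0.  -0.5 -0.6  0.9  1.3  1. ]
[-16.22639709  72.26976524] 45.96167378941052 58.08390028264185
```

```bash
python3 -m crank '{"slide":[[0.0155,0.0195,0],[0.0155,0.0195,0],[0.015,0.019,0.01],[0,0,0.03],[0,0,0.03],[0,0,0.025],[0,0,0.011],[0,0,0]],"twist":[0,0,0,0,0,0,0,0]}'; python3 -m crank '{"slide":[[0,0,0],[0,0,0],[0,0,0]],"twist":[0,0,0]}'; python3 look.py w7
```

```text
time: 8.65
tool_pos: [534.7, 230.2, 90.8]
tcp_rot: [-179.8, -0.3, 154.3]
ft_force: [-1.1, 0.3, 2.2]
finger_gap: 0.0
time: 8.95
tool_pos: [538.2, 231.0, 95.8]
tcp_rot: [179.9, 0.1, 154.3]
ft_force: [-0.3, -0.8, 0.2]
finger_gap: -0.1
8.95 [538.23488168 231.0459406   95.80945033] [1.79899931e+02 1.04780487e-01 1.54304816e+02] [-0.30055338 -0.8100476   0.20909921]
```

View pics/w7.png

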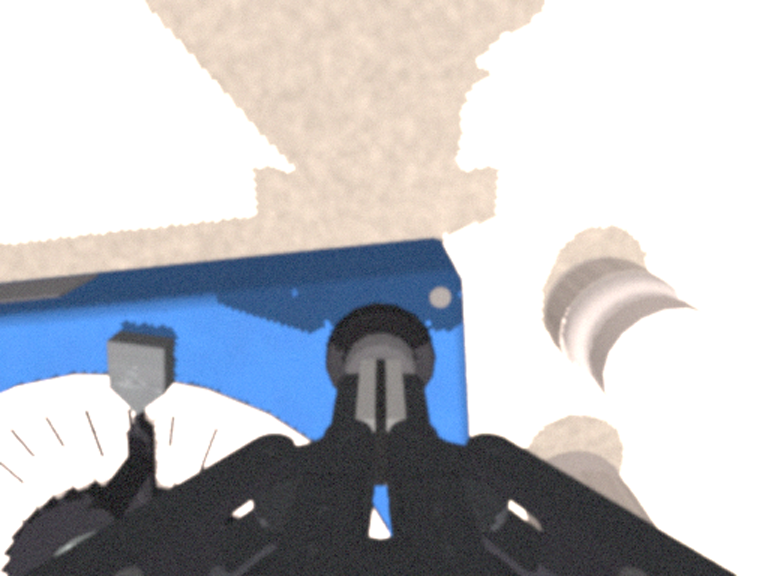

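The closed tips are over the button. Pressing slowly now.

```bash
python3 -m crank '{"slide":[[0,0,0.002],[0,0,0.002],[0,0,0.002],[0,0,0.002],[0,0,0.002],[0,0,0],[0,0,0],[0,0,0]],"twist":[0,0,0,0,0,0,0,0]}'
```

```text
time: 9.8
tool_pos: [537.8, 231.0, 85.9]
tcp_rot: [179.9, 0.1, 154.3]
ft_force: [-3.6, -2.1, 13.0]
finger_gap: -0.1
```

```bash
python3 -m crank '{"slide":[[0,0,0.001],[0,0,0.001],[0,0,0],[0,0,0],[0,0,0]],"twist":[0,0,0,0,0]}'; python3 look.py w8
```

```text
time: 10.3
tool_pos: [537.9, 231.0, 85.7]
tcp_rot: [179.9, 0.1, 154.3]
ft_force: [-10.9, -3.8, 26.0]
finger_gap: 0.1
10.3 [537.91509648 231.03933299  85.67639001] [1.79938768e+02 7.59564873e-02 1.54323990e+02] [-10.88677449  -3.81702761  25.98379177]
```

View pics/w8.png

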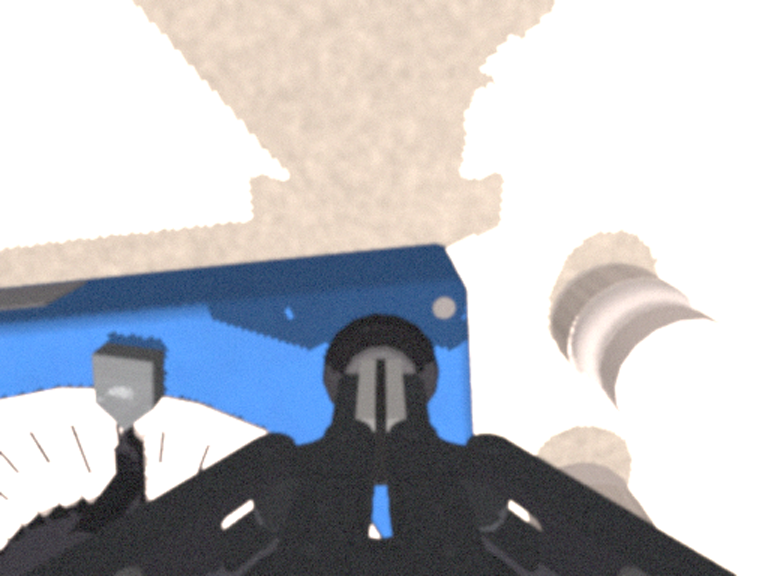

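There's a hard stop at z≈85.7 with 26 N. To check it's really the button's 6 mm stop and not the housing, I'll raise slowly and watch where contact ends.

```bash
M='x'; python3 -m crank '{"slide":[[0,0,-0.001],[0,0,-0.001],[0,0,0],[0,0,0]],"twist":[0,0,0,0]}'
python3 -m crank '{"slide":[[0,0,-0.001],[0,0,0],[0,0,0]],"twist":[0,0,0]}'
python3 -m crank '{"slide":[[0,0,-0.002],[0,0,0],[0,0,0]],"twist":[0,0,0]}'
python3 -m crank '{"slide":[[0,0,-0.002],[0,0,0],[0,0,0]],"twist":[0,0,0]}'
python3 -m crank '{"slide":[[0,0,-0.002],[0,0,0],[0,0,0]],"twist":[0,0,0]}'
python3 -m crank '{"slide":[[0,0,-0.002],[0,0,0],[0,0,0]],"twist":[0,0,0]}'
```

```text
time: 10.75
tool_pos: [537.8, 231.0, 85.9]
tcp_rot: [179.9, 0.1, 154.3]
ft_force: [-4.2, -1.1, 13.7]
finger_gap: -0.1
time: 11.05
tool_pos: [537.7, 230.9, 86.1]
tcp_rot: [180.0, 0.1, 154.3]
ft_force: [0.1, -0.5, 6.8]
finger_gap: 0.3
time: 11.35
tool_pos: [537.6, 230.9, 87.5]
tcp_rot: [180.0, 0.0, 154.3]
ft_force: [2.3, 0.8, 4.0]
finger_gap: -0.1
time: 11.65
tool_pos: [537.2, 230.8, 89.3]
tcp_rot: [180.0, 0.0, 154.3]
ft_force: [2.4, 0.8, 3.5]
finger_gap: 0.0
time: 11.95
tool_pos: [536.8, 230.7, 91.0]
tcp_rot: [-180.0, -0.0, 154.3]
ft_force: [1.1, 0.5, 1.8]
finger_gap: -0.0
time: 12.25
tool_pos: [536.7, 230.7, 92.9]
tcp_rot: [-180.0, -0.0, 154.3]
ft_force: [-0.3, -0.2, 0.1]
finger_gap: 0.3
```

Spring force runs from about 5 N at z≈86 to 0 at z≈92, so that was the full 6 mm. I'll rise clear and do final checks.

```bash
python3 -m crank '{"slide":[[0,0,-0.01],[0,0,-0.03],[0,0,-0.04],[0,0,-0.03],[0,0,-0.01],[0,0,0],[0,0,0],[0,0,0]],"twist":[0,0,0,0,0,0,0,0]}'; python3 -m crank '{"slide":[[-0.02,-0.01,0],[-0.03,-0.01,0],[-0.03,-0.01,0],[-0.02,-0.01,0],[0,0,0],[0,0,0],[0,0,0],[0,0,0]],"twist":[0,0,0,0,0,0,0,0]}';python3 look.py w9
python3 - <<'E'
from bench import viewer
import cv2
for n,o in (("top","top9"),("side","side9")):
    cv2.imwrite(f"pics/{o}.png",viewer.snapshot(n)["img"][:,:,::-1])
a=cv2.imread("pics/side9.png");b=cv2.imread("pics/side0.png")
z=lambda i:cv2.resize(cv2.convertScaleAbs(i[105:305,175:315],alpha=1.6),None,fx=2.8,fy=2.8,interpolation=cv2.INTER_CUBIC)
cv2.imwrite("pics/cmp.png",cv2.hconcat([z(b),z(a)]))
E
```

```text
time: 13.05
tool_pos: [536.0, 230.4, 211.0]
tcp_rot: [-179.9, -0.2, 154.3]
ft_force: [-0.6, 0.6, -0.2]
finger_gap: 0.2
time: 13.85
tool_pos: [609.3, 152.3, 212.9]
tcp_rot: [-180.0, -0.0, 154.4]
ft_force: [-0.1, -0.2, 0.2]
finger_gap: -0.2
13.85 [609.26010439 152.28590886 212.92067481] [-1.79986870e+02 -4.10619342e-02  1.54375924e+02] [-0.13875893 -0.24796682  0.19366893]
```

View pics/w9.png

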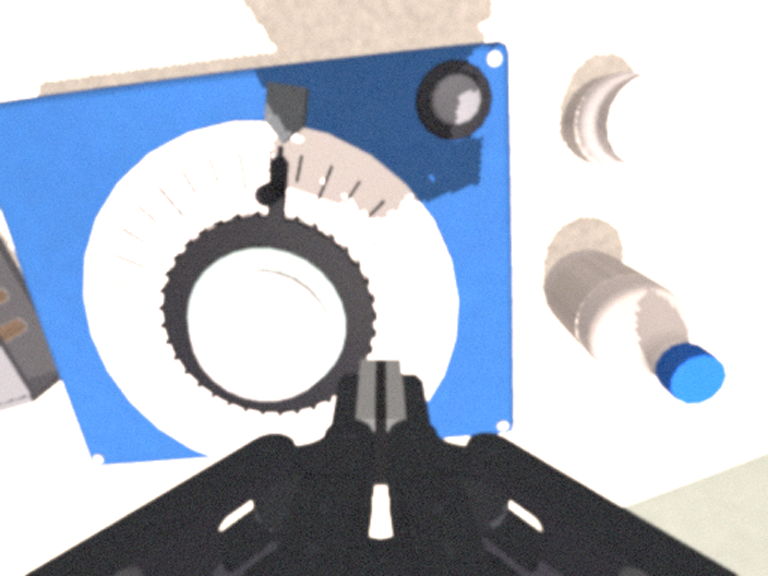

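View pics/cmp.png

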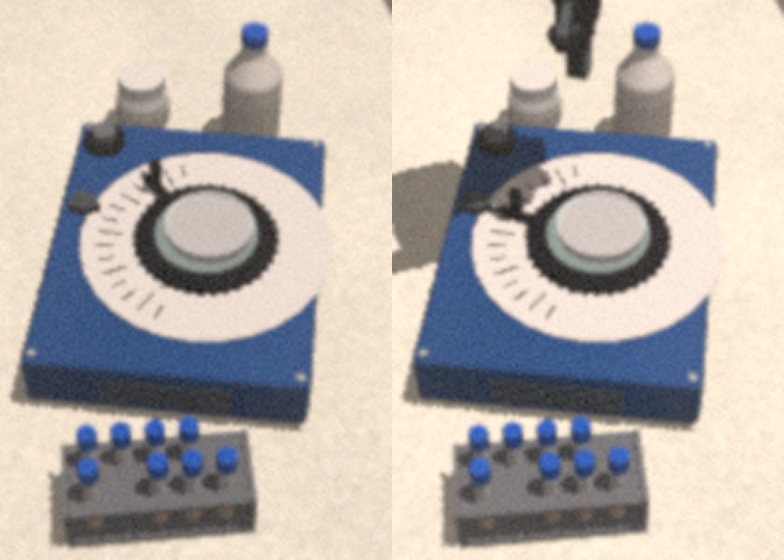

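The side view shows nothing else moved. In the wrist view the pointer tip is at (280,148) and the marker tip at (284,141). One numeric check of the alignment, then hand in.

Run:
```python
import cv2,pickle
s,_=pickle.load(open("w9.pkl","rb"))
cv2.imwrite("pics/w9z.png",cv2.resize(s["img"][45:155,140:240,::-1],None,fx=5,fy=5,interpolation=cv2.INTER_CUBIC))
from m import *
meas("w9",(280,148),(284,141))
```

```text
w9 [519.6 132.2  78. ] [517.4 136.7  81. ] [ -0.258 106.926] [ -0.281 111.277] axis [628.4 138.6] [  0.397 109.   ] [  0.355 111.   ] diff -0.04200000000000004
```

View pics/w9z.png

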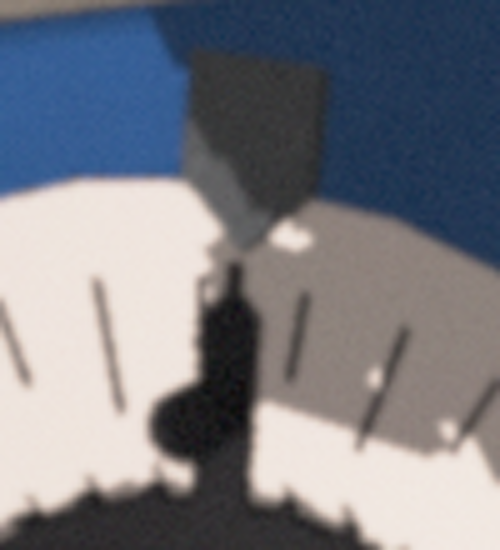

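```bash
python3 -c "
from bench import hand_in; print(hand_in())"
```

```text
the job is handed in; nothing more can be done
None
```

I pushed the iris lever counterclockwise with closed fingers until its pointer lined up with the set marker. I then backed off, pressed the lamp button fully down, released it, and handed in at about 14 s. `hand_in()` gives no verdict, so these are my own last checks:

- **Pointer:** three wrist views put it at -0.25 to -0.26 rad, and the marker tip at -0.26 to -0.28 rad. That is a gap of 0.01 to 0.02 rad, inside the 0.06 limit. A second estimate that refits the ring axis gave up to -0.042 rad, but I don't trust it: with the two tips this close its axis came out tens of mm off.
- **Lamp:** it hit a hard stop at z ≈ 86 mm. As I raised the fingers, the spring force fell from about 5 N to zero by z ≈ 92 mm, which matches the full 6 mm travel. I read the button as back up from that release; I didn't measure its height again afterwards.
- **Other things:** comparing the side view before and after by eye, the marker, dish, jar, bottle and rack look unmoved. The arm ended clear of everything, with the wrist force near zero.

The highest wrist force I read was about 28 N, at the button's stop.

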